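# Find the stamped crate and push it to dispatch

## Task

One of the two tall wooden crates has a burnt stamp on its underside. Tip both crates over towards the robot, each onto its broad near side, so that their undersides show, then push the stamped one across the bench until it lies wholly on the grey dispatch strip, leaving the other lying clear of the strip. Only push with the fingers: do not lift or carry a crate, and leave the other things on the bench where they are.

Things in the scene. Friction and masses are not known exactly. Their poses are not given: they have to be found in the camera images.
- crate_stamped: Tall narrow empty open wooden crate, 70 mm (x) by 110 (y) by 130 high (z), 7 mm walls, about 0.35 kg, starts standing; origin: centre of underside. Broad sides face its +x, -x (+x away from the robot). Pushed near the top of one it tips, not slides, and past 30 degrees falls over. Underside bears a dark burnt roundel with a cross, 50 mm; left or right place varies.
- crate_plain: Tall narrow empty open wooden crate, 70 mm (x) by 110 (y) by 130 high (z), 7 mm walls, about 0.35 kg, starts standing; origin: centre of underside. Broad sides face its +x, -x (+x away from the robot). Pushed near the top of one it tips, not slides, and past 30 degrees falls over. Underside unmarked; otherwise the same.
- crate_stamped_centre (a point): centre of the stamped crate, half-way up (65 mm above its underside)
- crate_plain_centre (a point): centre of the plain crate, half-way up (65 mm above its underside)
- base_left (a point): stamped crate: middle of the underside's +y edge (crate frame 0, 55, 0 mm)
- base_right (a point): stamped crate: middle of the underside's -y edge (0, -55, 0 mm)
- rim_left (a point): stamped crate: middle of the mouth's +y edge (0, 55, 130 mm)
- rim_right (a point): stamped crate: middle of the mouth's -y edge (0, -55, 130 mm)
- strip: the dispatch strip: a grey band inlaid flush in the bench between the two crates, with dark edge lines, running away from the robot; 320 mm long (its x) by 160 mm wide (its y), fixed. Origin at its centre on the bench top.
- brush_wheel: bystander, to be left alone: black bristle wheel lying flat, 84 mm across, 41 mm high. Origin on its underside
- bit_tray: bystander, to be left alone: grey shallow tray of burrs, 120 x 85 x 28 mm. Origin on its underside
- handpiece: bystander, to be left alone: wooden-handled carving handpiece lying down, 160 mm long, 25 mm thick. Origin on its underside
- marker: bystander, to be left alone: slim white marker pen, 135 mm long, 12 mm thick. Origin on its underside
- carving: bystander, to be left alone: small dark turned wooden figure, 56 mm across, 67 mm high. Origin on its underside
- wax_tin: bystander, to be left alone: round metal tin, 64 mm across, 40 mm high. Origin on its underside
- sanding_block: bystander, to be left alone: cork sanding block, 80 x 45 x 35 mm. Origin on its underside
Mind the look-alikes: they are no part of the job. Leave any red look-alike of the crate_plain alone. Leave any red look-alike of the crate_stamped alone.

How it is judged:
By the outcome, as a careful person would: the job done as asked, in the order asked, and still so for the second after the job is handed in, with the robot touching nothing.
It also fails if it takes over 58 s, if anything falls off the work surface, if the arm or the gripper's body presses on something with over 40 N, if the wrist force passes 120 N, or if a joint passes its speed limit or range.

## Robot

A 6-joint arm with a two-finger parallel gripper is mounted at the origin on the work surface. World frame = base frame: x ahead of the robot, y to its left, z up, the work surface at z = 0. Lengths are in m, angles in rad, forces in N, time in s.
With the tool pointing down it reaches from about 0.425 to 0.95 m from the base axis. Payload 3.5 kg.
Tool frame: the origin (TCP) lies at the very end of the fingers, on their centre line; the grasp point (between the pads) lies 19 mm behind it; z points along the fingers, y is the direction in which the jaws open and shut (so a half turn about z gives the same grasp; the last joint's range is limited). The gripper opens to 85 mm and grips with 20 to 120 N. Pads are 22 mm wide; open, the fingers measure 114 mm over their backs; the gripper's body (76 mm by 85 mm) begins 54 mm behind the grasp point. The pads swing forward as they close: fully open they stand 13 mm farther back than shut.
Start: joints at [-1.289, 0.286, 1.577, -0, 1.279, -0.15], TCP at [0.283, -0.613, 0.2] pointing down, gripper open.
Joint ranges: [-2.77, 2.77], [-0.9, 2.22], [0.21, 2.48], [-1.53, 4.67], [0.24, 2.81], [-2.84, 2.84]. Speed limits (rad/s): [2.79, 2.79, 3.14, 3.14, 3.14, 3.14].

## Interface

Orientations are given as a unit quaternion [w, x, y, z].
In Python, from cell import manip gives the robot as it stands.
- The arm moves only by the tool drive_tool, never from a script. Its argument "targets" is one flat list of numbers, 7 for each row, row after row: the turn, a rotation vector about the world's x, y, z in rad, then the shift along the world's x, y, z in m, then the finger opening in m, from 0 to 0.0854. In form: [rx, ry, rz, tx, ty, tz, hand, rx, ry, rz, tx, ty, tz, hand, ...]. A call has exactly 10 rows; each row shifts and turns the commanded pose from where the row before left it; what a row does not reach is not made up. A row lasts 1/8 s, in which the tool goes at most 62.5 mm and 10.7 degrees, less where a joint would pass 70% of its speed; a pose out of reach is approached as far as the arm can. A call is refused whole if a number of a shift passes 0.0625 or a number of a turn 0.188, either way. A call with a gripper value outside its range is refused whole. The fingers move at their own pace and stop on an object; the grip force is fixed at half the most. Time passes only in rows, so rows that do not move let the fingers close, or fill a call up. It gives the time, the measured TCP pose, the force and the opening at its end, in the units of the state.
- manip.state(): the state, without advancing time (a new reading comes with each control period).
- manip.capture(name): name is "side" or "top" or "wrist"; returns a dict with "color" (400x640x3 uint8, red, green, blue), "fovy" (degrees; the focal length in pixels is half the picture's height over the tangent of half this angle, whatever the lens; pixels are square), "cx", "cy" (the principal point, pixels), "xyz" and "attitude" of the camera in the world; the wrist camera has in their place "tool_from_camera" (4x4, takes a point from camera to tool coordinates, whose origin is the TCP and whose axes are the flange's). Camera axes: x right, y up, looking along -z (the intrinsics and any distortion apply to the point x, -y, -z); pixel columns grow to the right and rows downward; lengths in m; the calibration is good to about 2 mm. The wrist camera is an equidistant fisheye: a pixel r from the principal point sees the ray r / f radians off the axis. A picture is of the moment at which its call begins: read the wrist's pose just before it. There is no depth.
- manip.hand_in(): hands the job in, once; it reports no verdict.
Trained networks look in the newest picture that a camera, given by its name, has taken for a name from the list of things; names that differ only in an ending like _2 or _b are one class to them, and where a whole thing is asked for, a point or a joint stands for the part that bears it (a point fixed in the world has none). Each returns a list of dicts, best first, with "score" (0 to 1); they miss things now and then, are a little off and sometimes report something else, mostly with a low value. They report only what shows in the picture. A call takes as long as a camera call. They do not tell look-alikes from the thing itself.
- manip.spot_in(camera, target): "position" ([x, y, z] in m, in world coordinates, good to about 4 mm: the middle of the surface that is visible of it).
- manip.landmark_of(camera, target): "position" ([x, y, z] in m, in world coordinates, good to about 4 mm: a listed point, or the origin of a listed thing).
The state is a dict: "time": time; "qpos": joint angles; "joint_vel": joint speeds; "tau": joint torques, N m; "eef_pos": TCP position; "tool_rot": TCP orientation; "force": force on the tool from outside, world axes, zero at the start; "torque": the same for the moment, N m; "gripper_width": opening from 0.0 (shut) to 1.0 (fully open).
Only numpy, scipy, OpenCV 4.12 (cv2) and the standard library are available. Lean on these libraries where they do the work, as an engineer would, in place of code of your own. Each camera call takes 0.05 s, during which the arm holds its last target. There are 200 camera calls.

## Working session

There is one attempt and no reset: what is moved stays moved. The work goes in short steps, Python scripts to look and compute and a tool call to move; the robot and the scene stay as the last step left them, time stands still between calls to the robot, and variables do not carry over. Pictures are saved under pics/ and viewed, about 8 in all and at most 12, crops included, and the job is handed in when it is done.

Besides the shell and the picture viewer there is one more tool, called after "Request:" as a command line: name --argument value ..., lists and objects as JSON in quotes. drive_tool: Moves the arm, as the interface text tells. Its arguments: {"type":"object","properties":{"targets":{"type":"array","items":{"type":"number"}}},"required":["targets"]}

```bash
mkdir -p pics; ls
cat > h.py <<'E'
from cell import manip
import cv2, numpy as np
def snap(c,n):
    d=manip.capture(c); cv2.imwrite(f'pics/{n}.png',d['color'][:,:,::-1]); return d
E
python3 - <<'E'
from h import *
a=snap('top','top0'); b=snap('side','side0')
for d in(a,b): print({k:v for k,v in d.items() if k!='color'})
cv2.imwrite('pics/both0.png',cv2.resize(np.vstack([a['color'],b['color']])[:,:,::-1],(480,600)))
for t in ['crate_stamped','crate_plain','strip','crate_stamped_centre','crate_plain_centre','brush_wheel','bit_tray','handpiece','marker','carving','wax_tin','sanding_block']:
  for c in('top','side'):
    print(t,c,[(np.round(r['position'],3).tolist(),round(r['score'],2)) for r in manip.landmark_of(c,t)[:4]])
print(manip.state())
E
```

```text
pics
{'fovy': 42.33728819834405, 'cx': 314.4091959696938, 'cy': 197.7320184644621, 'xyz': array([0.3699312 , 0.00162371, 1.53522535]), 'attitude': array([-0.69695202, -0.03791509,  0.03423844,  0.71529578])}
{'fovy': 48.286015492694084, 'cx': 317.2536382536223, 'cy': 196.53436312872452, 'xyz': array([-0.07173548,  0.7391697 ,  0.78266874]), 'attitude': array([-0.30088084, -0.16065071,  0.42571208,  0.83811174])}
crate_stamped top [([0.616, -0.243, -0.002], 0.8), ([0.772, -0.362, 0.002], 0.61)]
crate_stamped side [([0.764, -0.363, -0.001], 0.7), ([0.61, -0.241, 0.0], 0.59)]
crate_plain top [([0.634, 0.21, 0.0], 0.81), ([0.783, 0.337, 0.0], 0.62)]
crate_plain side [([0.775, 0.338, 0.002], 0.85), ([0.633, 0.212, -0.0], 0.71)]
strip top [([0.522, -0.042, -0.002], 0.66), ([0.627, 0.211, 0.064], 0.47), ([0.617, -0.187, -0.005], 0.35)]
strip side [([0.514, -0.042, -0.002], 0.79)]
crate_stamped_centre top [([0.614, -0.247, 0.067], 0.9), ([0.769, -0.363, 0.067], 0.55)]
crate_stamped_centre side [([0.77, -0.361, 0.063], 0.76), ([0.616, -0.24, 0.064], 0.6), ([0.618, -0.187, 0.132], 0.57)]
crate
[... 940 characters left out ...]
 0.59)]
{'time': 1.3, 'qpos': array([-1.28903574e+00,  2.86303166e-01,  1.57672597e+00, -2.46818918e-05,
        1.27855915e+00, -1.50006728e-01]), 'joint_vel': array([ 2.36968563e-04, -6.12787157e-04, -3.43537968e-05, -1.02724081e-03,
        1.88655815e-04, -1.31825964e-04]), 'tau': array([-1.27335570e-03, -4.05964816e+01, -2.92931199e+01, -2.01266398e-04,
        6.56422144e-04, -4.07154204e-06]), 'eef_pos': array([ 0.28248388, -0.61303045,  0.20040867]), 'tool_rot': array([ 2.95875337e-06,  9.76786725e-01,  2.14214132e-01, -1.16482127e-05]), 'force': array([0.7932765 , 0.84555934, 0.02468735]), 'torque': array([ 0.00471022,  0.0358716 , -0.00585339]), 'gripper_width': 0.9973103184916353}
```

View pics/top0.png

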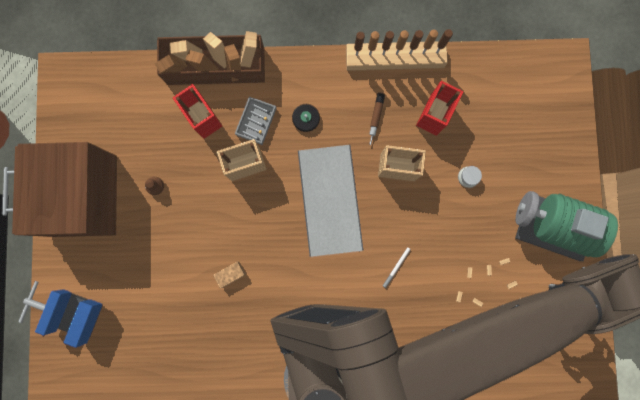

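View pics/side0.png

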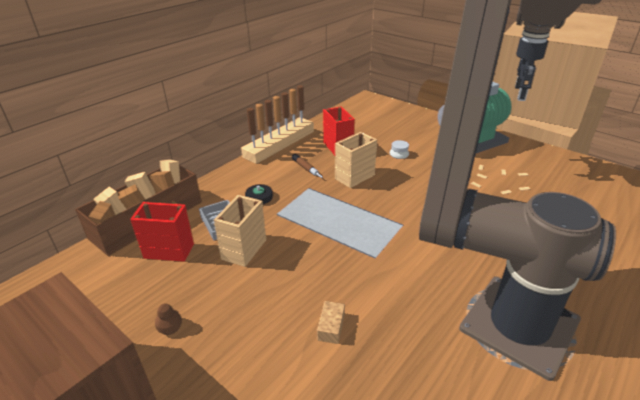

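The top view shows the wooden crates at about (241,160) and (403,163). The red look-alikes are at (197,110) and (440,107), the strip corners are near (299,150), (350,145), (362,250) and (311,256), and the marker runs from (410,249) to (386,287). I'll enlarge it to get the yaws.

```bash
python3 - <<'E'
import cv2
i=cv2.imread('pics/top0.png')[80:200,165:475]
j=i[0:120]
l=i[50:115,45:125]; r=i[50:115,205:285]
import numpy as np
o=np.hstack([cv2.resize(l,None,fx=5,fy=5,interpolation=3),cv2.resize(r,None,fx=5,fy=5,interpolation=3)])
cv2.imwrite('pics/crop0.png',o);print(o.shape)
E
cat >> h.py <<'E'
from scipy.spatial.transform import Rotation as R
def quat(q): return R.from_quat([q[1],q[2],q[3],q[0]])
def unproj(d,uv,z):
    f=200/np.tan(np.radians(d['fovy'])/2)
    uv=np.atleast_2d(uv).astype(float)
    ray=np.c_[(uv[:,0]-d['cx'])/f,-(uv[:,1]-d['cy'])/f,-np.ones(len(uv))]
    w=quat(d['attitude']).apply(ray); p=d['xyz']
    return p+w*((z-p[2])/w[:,2])[:,None]
def wrist(name):
    s=manip.state(); d=snap('wrist',name); d['T']=np.eye(4)
    d['T'][:3,:3]=quat(s['tool_rot']).as_matrix(); d['T'][:3,3]=s['eef_pos']; d['T']=d['T']@d['tool_from_camera']; return d
TOP=dict(fovy=42.33728819834405,cx=314.4091959696938,cy=197.7320184644621,xyz=np.array([0.3699312,0.00162371,1.53522535]),attitude=[-0.69695202,-0.03791509,0.03423844,0.71529578])
E
python3 - <<'E'
from h import *
import cv2
print(unproj(TOP,[(299,150),(350,145),(362,250),(311,256)],0).round(3))
E
```

```text
(325, 800, 3)
[[ 0.673  0.05   0.   ]
 [ 0.684 -0.104  0.   ]
 [ 0.368 -0.129  0.   ]
 [ 0.355  0.022  0.   ]]
```

View pics/crop0.png

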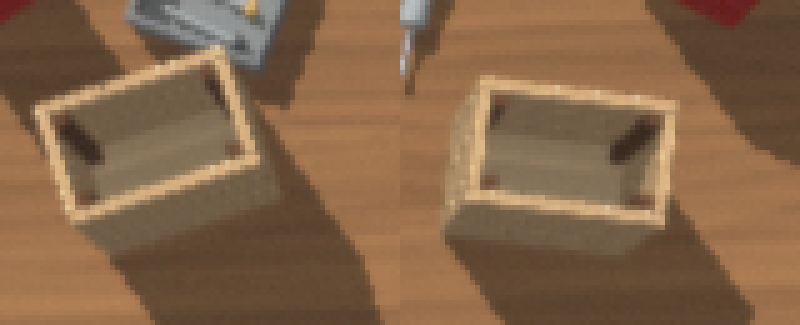

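Run:
```python
from h import *
L=np.array([(35,107),(222,47),(260,158),(74,220)])/5+[210,130]
Rr=(np.array([(480,78),(678,102),(664,226),(467,198)])-[400,0])/5+[370,130]
for c in(L,Rr):
    p=unproj(TOP,c,.13); print(p.round(3).tolist(),p.mean(0).round(3))
    f=p[0]-p[1]+p[3]-p[2]; print('yaw',np.degrees(np.arctan2(-f[0],f[1])), np.linalg.norm(p[0]-p[1]),np.linalg.norm(p[1]-p[2]))
```

```text
[[0.65, 0.273, 0.13], [0.681, 0.169, 0.13], [0.618, 0.149, 0.13], [0.586, 0.252, 0.13]] [0.634 0.211 0.13 ]
yaw 16.87478580982147 0.10838674074062878 0.06594277628729767
[[0.653, -0.194, 0.13], [0.637, -0.303, 0.13], [0.568, -0.292, 0.13], [0.587, -0.184, 0.13]] [ 0.611 -0.243  0.13 ]
yaw -9.151730798423484 0.10973774035511549 0.06964068173724322
```

Request:
drive_tool --targets '[0, 0, -0.059, 0.0395, 0.0359, 0.002, 0.05, 0, 0, -0.059, 0.0395, 0.0359, 0.002, 0.05, 0, 0, -0.059, 0.0395, 0.0359, 0.002, 0.05, 0, 0, -0.059, 0.0395, 0.0359, 0.002, 0.05, 0, 0, -0.059, 0.0395, 0.0359, 0.002, 0.05, 0, 0, -0.059, 0.0395, 0.0359, 0.002, 0.05, 0, 0, -0.059, 0.0395, 0.0359, 0.002, 0.05, 0, 0, -0.059, 0.0395, 0.0359, 0.002, 0.05, 0, 0, -0.059, 0.0395, 0.0359, 0.002, 0.05, 0, 0, -0.059, 0.0395, 0.0359, 0.002, 0.05]'

```text
time: 2.55
eef_pos: [0.6787, -0.2528, 0.2206]
tool_rot: [0.0, 0.997, -0.08, 0.0]
force: [0.3, -0.8, 0.4]
gripper_width: 0.587
```

Request:
drive_tool --targets '[0, 0, 0, 0, 0, -0.055, 0.05, 0, 0, 0, 0, 0, -0.055, 0.05, 0, 0, 0, -0.0118, 0.0019, 0, 0.05, 0, 0, 0, -0.0118, 0.0019, 0, 0.05, 0, 0, 0, -0.0118, 0.0019, 0, 0.05, 0, 0, 0, -0.0118, 0.0019, 0, 0.05, 0, 0, 0, -0.0118, 0.0019, 0, 0.05, 0, 0, 0, -0.0118, 0.0019, 0, 0.05, 0, 0, 0, -0.0118, 0.0019, 0, 0.05, 0, 0, 0, -0.0118, 0.0019, 0, 0.05]'

```text
time: 3.8
eef_pos: [0.5823, -0.2386, 0.1103]
tool_rot: [-0.0, 0.997, -0.079, -0.0]
force: [0.3, 0.4, -0.2]
gripper_width: 0.585
```

Run:
```python
from h import *
snap('side','side1')
for t in['crate_stamped','crate_plain']: print([(np.round(r['position'],3).tolist(),round(r['score'],2)) for r in manip.landmark_of('side',t)[:4]])
```

```text
[([0.61, -0.242, 0.001], 0.94), ([0.765, -0.362, 0.002], 0.67)]
[([0.777, 0.337, 0.002], 0.94), ([0.63, 0.211, 0.003], 0.64)]
```

View pics/side1.png

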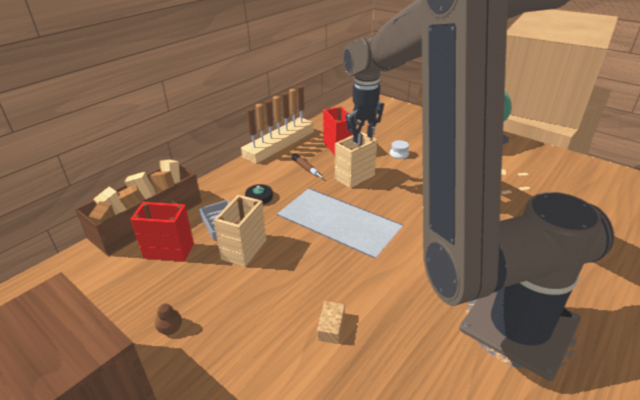

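The side view shows the crate still standing with the fingers at its rim (365,135). I'll check with the wrist camera.

Run:
```python
from h import *
s=manip.state();print(s['time'],s['eef_pos'],s['force'],s['torque'])
a=wrist('w1')['color']; b=snap('side','side2')['color'][80:240,260:460]; c=snap('top','top2')['color'][100:260,300:500]
o=np.vstack([np.hstack([cv2.resize(b,(400,320)),cv2.resize(c,(400,320))]),np.zeros((250,800,3),np.uint8)])
o[320:570,:400]=cv2.resize(a,(400,250)); cv2.imwrite('pics/m2.png',o[:,:,::-1])
```

```text
3.95 [ 0.58259886 -0.23870603  0.11035578] [-0.20367088 -1.16458178 -0.5705227 ] [0.0137471  0.01270468 0.01323751]
```

View pics/m2.png

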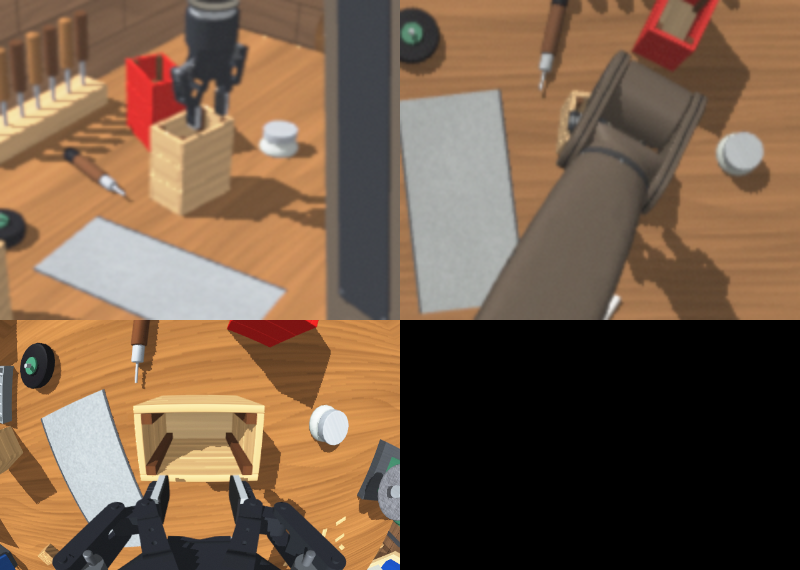

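Fingertips at this opening evidently sit above the rim, so they passed over it without touching. I'll go back, shut the fingers so that the tips are at the TCP, and go lower.

Request:
drive_tool --targets '[0, 0, 0, 0, 0, 0.05, 0, 0, 0, 0, 0, 0, 0.05, 0, 0, 0, 0, 0.05, -0.008, 0, 0, 0, 0, 0, 0.05, -0.008, 0, 0, 0, 0, 0, 0, 0, 0, 0, 0, 0, 0, 0, 0, -0.055, 0, 0, 0, 0, 0, 0, -0.055, 0, 0, 0, 0, -0.0118, 0.0019, 0, 0, 0, 0, 0, -0.0118, 0.0019, 0, 0, 0, 0, 0, -0.0118, 0.0019, 0, 0]'

```text
time: 5.35
eef_pos: [0.6487, -0.2501, 0.1049]
tool_rot: [0.001, 0.997, -0.079, 0.003]
force: [0.7, -0.5, 0.3]
gripper_width: -0.001
```

Run:
```python
from h import *
a=wrist('w2')['color']; b=snap('side','side3')['color'][80:240,260:460]
o=np.hstack([cv2.resize(b,(320,256)),cv2.resize(a,(410,256))])
cv2.imwrite('pics/m3.png',o[:,:,::-1])
```

```text
(no output)
```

View pics/m3.png

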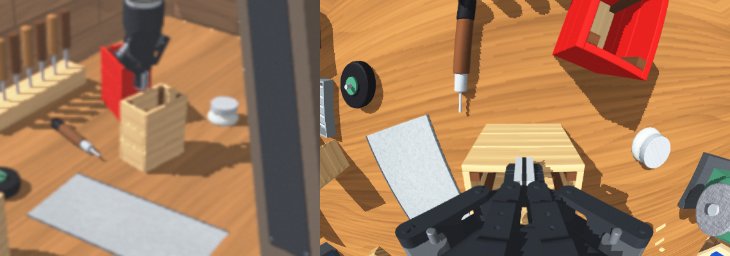

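Request:
drive_tool --targets '[0, 0, 0, -0.0118, 0.0019, 0, 0, 0, 0, 0, -0.0118, 0.0019, 0, 0, 0, 0, 0, -0.0118, 0.0019, 0, 0, 0, 0, 0, -0.0118, 0.0019, 0, 0, 0, 0, 0, -0.0118, 0.0019, 0, 0, 0, 0, 0, -0.0118, 0.0019, 0, 0, 0, 0, 0, -0.0118, 0.0019, 0, 0, 0, 0, 0, -0.0118, 0.0019, 0, 0, 0, 0, 0, 0, 0, 0, 0, 0, 0, 0, 0, 0, 0, 0]'

```text
time: 6.7
eef_pos: [0.5535, -0.2341, 0.1006]
tool_rot: [0.0, 0.997, -0.079, 0.0]
force: [0.2, -0.7, 0.6]
gripper_width: -0.004
```

Run:
```python
from h import *
a=wrist('w3')['color']; b=snap('side','side4')['color'][80:240,260:460]
o=np.hstack([cv2.resize(b,(320,256)),cv2.resize(a,(410,256))])
cv2.imwrite('pics/m4.png',o[:,:,::-1])
for t in['crate_stamped_centre','crate_plain_centre','base_left','base_right','rim_left','rim_right']: print(t,[(c,np.round(r['position'],3).tolist(),round(r['score'],2)) for c in('side','wrist') for r in manip.landmark_of(c,t)[:3]])
```

```text
crate_stamped_centre [('side', [0.614, -0.24, 0.064], 0.97), ('wrist', [0.602, -0.297, 0.129], 0.21)]
crate_plain_centre [('side', [0.78, 0.34, 0.064], 0.71), ('side', [0.635, 0.215, 0.068], 0.64), ('side', [0.757, -0.185, 0.002], 0.38), ('wrist', [0.603, -0.296, 0.132], 0.16)]
base_left [('side', [0.618, -0.194, 0.001], 0.89), ('side', [0.722, -0.337, 0.0], 0.8), ('wrist', [0.624, -0.191, 0.003], 0.86)]
base_right [('side', [0.819, -0.39, -0.002], 0.82), ('side', [0.604, -0.294, -0.001], 0.61), ('wrist', [0.604, -0.297, -0.0], 0.87)]
rim_left [('side', [0.718, -0.335, 0.128], 0.95), ('side', [0.618, -0.186, 0.133], 0.7), ('side', [0.571, 0.478, -0.002], 0.48)]
rim_right [('side', [0.818, -0.386, 0.131], 0.91), ('side', [0.601, -0.298, 0.129], 0.87), ('wrist', [0.601, -0.297, 0.128], 0.75)]
```

View pics/m4.png

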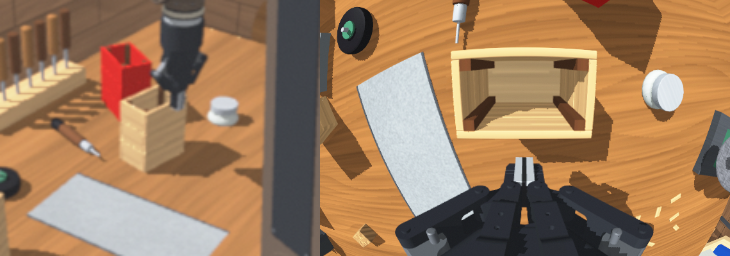

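The crate is still standing upright (rim at about (455..595, 50..135) in the wrist view), yet the fingers are now on its near side. I'll check where the fingertip really is.

```bash
cat >> h.py <<'E'
def fproj(d,P):
    f=200/np.tan(np.radians(d['fovy'])/2)
    c=np.atleast_2d(P)@np.linalg.inv(d['T'])[:3,:3].T+np.linalg.inv(d['T'])[:3,3]
    x,y,z=c[:,0],-c[:,1],-c[:,2]; th=np.arctan2(np.hypot(x,y),z); ph=np.arctan2(y,x)
    return np.c_[d['cx']+f*th*np.cos(ph),d['cy']+f*th*np.sin(ph)]
E
python3 - <<'E'
from h import *
s=manip.state();d=wrist('w4');print(d['fovy'],d['cx'],d['cy']);print(d['tool_from_camera'].round(3));print(d['T'].round(3))
e=np.array(s['eef_pos'])
P={'tcp':e,'tcp+30':e+[0,0,.03],'rimL':[.618,-.189,.13],'rimR':[.602,-.297,.13],'baseL':[.618,-.189,0],'brush':[.769,.029,.02],'tin':[.577,-.454,.04]}
for k,v in P.items(): print(k,fproj(d,v).round(0))
im=d['color'].copy()
for k,v in P.items():
    u=fproj(d,v)[0]
    if abs(u).max()<2000: cv2.circle(im,tuple(int(t) for t in u),5,(255,0,0),1); cv2.putText(im,k,tuple(int(t)+4 for t in u),0,.4,(0,0,255),1)
cv2.imwrite('pics/m5.png',im[:,:,::-1])
for c in('wrist','top'):
  for t in('brush_wheel','handpiece','wax_tin'): print(c,t,[np.round(r['position'],3).tolist() for r in manip.landmark_of(c,t)[:1]])
E
```

```text
65.70646984690485 318.33639500033104 200.36885927740968
[[ 0.001  0.949  0.314  0.081]
 [ 1.    -0.001 -0.001  0.   ]
 [-0.     0.314 -0.949 -0.173]
 [ 0.     0.     0.     1.   ]]
[[-0.157  0.938  0.311  0.633]
 [-0.988 -0.149 -0.049 -0.247]
 [ 0.    -0.314  0.949  0.274]
 [ 0.     0.     0.     1.   ]]
tcp [[318. 237.]]
tcp+30 [[318. 260.]]
rimL [[206. 155.]]
rimR [[430. 152.]]
baseL [[257. 129.]]
brush [[46. 46.]]
tin [[548. 145.]]
wrist brush_wheel [[0.77, 0.025, -0.002]]
wrist handpiece []
wrist wax_tin [[0.582, -0.451, 0.003]]
top brush_wheel [[0.768, 0.029, 0.001]]
top handpiece [[0.759, -0.183, 0.003]]
top wax_tin [[0.576, -0.454, 0.004]]
```

View pics/m5.png

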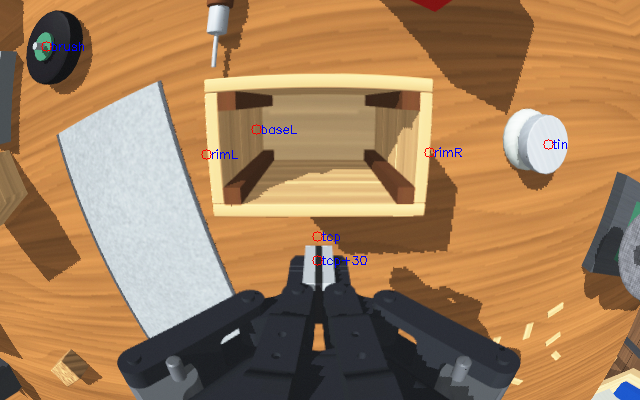

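The drawn TCP (318,237) lies beyond the visible tip (318,247), and the tip's front face should appear even higher. So the real tips end roughly 25–30 mm short of the TCP and passed just over the rim. I'll go lower.

Request:
drive_tool --targets '[0, 0, 0, 0, 0, 0.05, 0, 0, 0, 0, 0, 0, 0.05, 0, 0, 0, 0, 0.042, -0.0067, 0, 0, 0, 0, 0, 0.042, -0.0067, 0, 0, 0, 0, 0, 0.042, -0.0067, 0, 0, 0, 0, 0, 0, 0, -0.044, 0, 0, 0, 0, 0, 0, -0.044, 0, 0, 0, 0, 0, 0, -0.042, 0, 0, 0, 0, -0.0118, 0.0019, 0, 0, 0, 0, 0, -0.0118, 0.0019, 0, 0]'

```text
time: 9.0
eef_pos: [0.6559, -0.2506, 0.072]
tool_rot: [0.0, 0.997, -0.079, 0.001]
force: [1.5, -0.3, 1.7]
gripper_width: 0.002
```

Request:
drive_tool --targets '[0, 0, 0, -0.0118, 0.0019, 0, 0, 0, 0, 0, -0.0118, 0.0019, 0, 0, 0, 0, 0, -0.0118, 0.0019, 0, 0, 0, 0, 0, 0, 0, 0, 0, 0, 0, 0, 0, 0, 0, 0, 0, 0, 0, 0, 0, 0, 0, 0, 0, 0, 0, 0, 0, 0, 0, 0, 0, 0, 0, 0, 0, 0, 0, 0, 0, 0, 0, 0, 0, 0, 0, 0, 0, 0, 0]'

```text
time: 10.25
eef_pos: [0.6203, -0.2445, 0.0704]
tool_rot: [-0.0, 0.997, -0.079, -0.0]
force: [-0.2, 0.0, 0.2]
gripper_width: -0.001
```

Run:
```python
from h import *
print(manip.state()['eef_pos'],manip.state()['force'])
a=wrist('w5')['color']; b=snap('side','side5')['color'][80:240,260:460]
o=np.hstack([cv2.resize(b,(320,256)),cv2.resize(a,(410,256))])
cv2.imwrite('pics/m6.png',o[:,:,::-1])
for t in['crate_stamped_centre','base_left','base_right','rim_left','rim_right']: print(t,[(c,np.round(r['position'],3).tolist(),round(r['score'],2)) for c in('side','wrist') for r in manip.landmark_of(c,t)[:3]])
```

```text
[ 0.62032474 -0.24447488  0.07037235] [-0.1827316   0.02722508  0.15983165]
crate_stamped_centre [('side', [0.586, -0.235, 0.069], 0.81), ('side', [0.768, -0.36, 0.067], 0.73)]
base_left [('side', [0.722, -0.339, 0.001], 0.66), ('side', [0.615, -0.195, 0.017], 0.6), ('wrist', [0.718, -0.337, -0.001], 0.63)]
base_right [('side', [0.821, -0.388, 0.001], 0.87), ('side', [0.601, -0.296, 0.012], 0.56)]
rim_left [('side', [0.719, -0.336, 0.129], 0.6), ('side', [0.569, -0.178, 0.135], 0.57), ('side', [0.633, 0.21, -0.001], 0.47), ('wrist', [0.721, -0.337, 0.128], 0.75)]
rim_right [('side', [0.553, -0.289, 0.134], 0.92), ('side', [0.818, -0.387, 0.133], 0.59), ('wrist', [0.757, -0.182, 0.002], 0.55)]
```

Tipping works now, at about 22°. I'll continue.

Request:
drive_tool --targets '[0, 0, 0, -0.0118, 0.0019, 0, 0, 0, 0, 0, -0.0118, 0.0019, 0, 0, 0, 0, 0, -0.0118, 0.0019, 0, 0, 0, 0, 0, -0.0118, 0.0019, 0, 0, 0, 0, 0, 0, 0, 0, 0, 0, 0, 0, 0, 0, 0, 0, 0, 0, 0, 0, 0, 0.05, 0, 0, 0, 0, 0.03, 0, 0.05, 0, 0, 0, 0, 0.06, 0, 0, 0, 0, 0, 0, 0.06, 0, 0, 0]'

```text
time: 12.1
eef_pos: [0.7257, -0.2375, 0.1727]
tool_rot: [0.001, 0.997, -0.079, 0.002]
force: [1.0, -1.5, -0.2]
gripper_width: 0.0
```

Run:
```python
from h import *
a=wrist('w6')['color']; b=snap('side','side6')['color'][80:240,260:460]
o=np.hstack([cv2.resize(b,(320,256)),cv2.resize(a,(410,256))])
cv2.imwrite('pics/m6.png',o[:,:,::-1])
for t in['crate_stamped_centre','base_left','base_right','rim_left','rim_right']: print(t,[(c,np.round(r['position'],3).tolist(),round(r['score'],2)) for c in('side','wrist') for r in manip.landmark_of(c,t)[:3]])
```

```text
crate_stamped_centre [('side', [0.507, -0.226, 0.034], 0.56), ('side', [0.767, -0.362, 0.064], 0.56), ('wrist', [0.771, -0.36, 0.063], 0.71), ('wrist', [0.582, -0.454, 0.002], 0.67)]
base_left [('side', [0.579, -0.187, 0.037], 0.98), ('side', [0.723, -0.338, 0.002], 0.86), ('side', [0.755, -0.182, -0.002], 0.36)]
base_right [('side', [0.818, -0.39, -0.002], 0.73), ('side', [0.509, -0.225, 0.03], 0.7), ('side', [0.563, -0.292, 0.036], 0.6), ('wrist', [0.564, -0.295, 0.038], 0.85), ('wrist', [0.82, -0.388, 0.005], 0.67)]
rim_left [('side', [0.717, -0.333, 0.128], 0.84), ('side', [0.45, -0.159, 0.037], 0.61), ('wrist', [0.718, -0.338, 0.126], 0.56), ('wrist', [0.771, 0.024, 0.0], 0.38), ('wrist', [0.578, -0.453, 0.002], 0.2)]
rim_right [('side', [0.816, -0.388, 0.135], 0.87), ('side', [0.436, -0.272, 0.037], 0.62), ('side', [0.509, -0.226, 0.032], 0.36), ('wrist', [0.825, -0.388, 0.13], 0.91)]
```

View pics/m6.png

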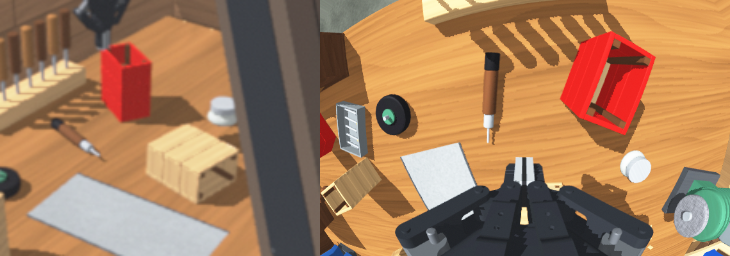

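B has fallen and lies at about (0.507,-0.226) with its underside facing +x. Before tipping A, I'll check the clearance to the red crate beside it.

Run:
```python
from h import *
i=cv2.imread('pics/top0.png').astype(int); m=(i[...,2]>120)&(i[...,1]<70)&(i[...,0]<80)
v,u=np.nonzero(m); k=u<260; p=unproj(TOP,np.c_[u[k],v[k]],.13)
print('minx',p[p[:,0].argmin()],'miny',p[p[:,1].argmin()])
for q in[(.70,.2185),(.696,.23),(.70,.2185)+.06*np.array([-.292,.956])]: print(q,np.linalg.norm(p[:,:2]-q,axis=1).min())
```

```text
minx [0.69426456 0.317061   0.13      ] miny [0.75564942 0.28061441 0.13      ]
(0.7, 0.2185) 0.08197418249109524
(0.696, 0.23) 0.07599212298437513
[0.68248 0.27586] 0.04285321402343684
```

Request:
drive_tool --targets '[0, 0, 0.0454, -0.0026, 0.0456, 0.005, 0, 0, 0, 0.0454, -0.0026, 0.0456, 0.005, 0, 0, 0, 0.0454, -0.0026, 0.0456, 0.005, 0, 0, 0, 0.0454, -0.0026, 0.0456, 0.005, 0, 0, 0, 0.0454, -0.0026, 0.0456, 0.005, 0, 0, 0, 0.0454, -0.0026, 0.0456, 0.005, 0, 0, 0, 0.0454, -0.0026, 0.0456, 0.005, 0, 0, 0, 0.0454, -0.0026, 0.0456, 0.005, 0, 0, 0, 0.0454, -0.0026, 0.0456, 0.005, 0, 0, 0, 0.0454, -0.0026, 0.0456, 0.005, 0]'

```text
time: 13.95
eef_pos: [0.6967, 0.2203, 0.2213]
tool_rot: [0.0, 0.989, 0.148, 0.0]
force: [1.2, 0.7, -0.1]
gripper_width: 0.001
```

Request:
drive_tool --targets '[0, 0, 0, 0, 0, -0.05, 0, 0, 0, 0, 0, 0, -0.05, 0, 0, 0, 0, 0, 0, -0.051, 0, 0, 0, 0, -0.0113, -0.0035, 0, 0, 0, 0, 0, -0.0113, -0.0035, 0, 0, 0, 0, 0, -0.0113, -0.0035, 0, 0, 0, 0, 0, -0.0113, -0.0035, 0, 0, 0, 0, 0, -0.0113, -0.0035, 0, 0, 0, 0, 0, -0.0113, -0.0035, 0, 0, 0, 0, 0, -0.0113, -0.0035, 0, 0]'

```text
time: 15.2
eef_pos: [0.6164, 0.1942, 0.0687]
tool_rot: [0.0, 0.989, 0.147, -0.001]
force: [-0.1, -0.5, -0.6]
gripper_width: -0.001
```

Run:
```python
from h import *
snap('side','side7')
for t in['crate_plain_centre','crate_plain','bit_tray']: print(t,[(np.round(r['position'],3).tolist(),round(r['score'],2)) for r in manip.landmark_of('side',t)[:3]])
```

```text
crate_plain_centre [([0.78, 0.338, 0.063], 0.79), ([0.576, 0.196, 0.068], 0.6)]
crate_plain [([0.776, 0.335, 0.001], 0.82), ([0.62, 0.206, 0.03], 0.65), ([0.578, -0.455, -0.0], 0.57)]
bit_tray [([0.758, 0.175, -0.001], 0.64)]
```

Request:
drive_tool --targets '[0, 0, 0, -0.0113, -0.0035, 0, 0, 0, 0, 0, -0.0113, -0.0035, 0, 0, 0, 0, 0, -0.0113, -0.0035, 0, 0, 0, 0, 0, 0, 0, 0, 0, 0, 0, 0, 0, 0, 0.055, 0, 0, 0, 0, 0, 0, 0.055, 0, 0, 0, -0.05, 0.0425, -0.043, 0.03, 0, 0, 0, -0.05, 0.0425, -0.043, 0.03, 0, 0, 0, -0.05, 0.0425, -0.043, 0.03, 0, 0, 0, -0.05, 0.0425, -0.043, 0.03, 0]'

```text
time: 16.65
eef_pos: [0.7428, 0.0235, 0.2918]
tool_rot: [-0.0, 0.999, 0.047, 0.001]
force: [1.3, 0.1, 0.9]
gripper_width: 0.001
```

Run:
```python
from h import *
d=wrist('w8'); t=snap('top','top8')
o=np.vstack([cv2.resize(d['color'],(640,400)),np.zeros((200,640,3),np.uint8)]); o[400:]=cv2.resize(t['color'][100:300,100:500],(640,320))[60:260]
cv2.imwrite('pics/m8.png',o[:,:,::-1])
for c in('wrist','top','side'):
  if c=='side': snap('side','side8')
  for t in['crate_stamped_centre','crate_plain_centre','base_left','base_right','rim_left','rim_right']: print(c,t,[(np.round(r['position'],3).tolist(),round(r['score'],2)) for r in manip.landmark_of(c,t)[:3]])
```

```text
wrist crate_stamped_centre [([0.771, -0.36, 0.064], 0.65)]
wrist crate_plain_centre [([0.779, 0.338, 0.067], 0.67)]
wrist base_left [([0.72, -0.337, 0.003], 0.9), ([0.582, -0.186, 0.036], 0.84)]
wrist base_right [([0.818, -0.388, 0.004], 0.7), ([0.565, -0.295, 0.035], 0.6), ([0.582, -0.45, 0.003], 0.57)]
wrist rim_left [([0.72, -0.336, 0.128], 0.58)]
wrist rim_right [([0.819, -0.389, 0.132], 0.68), ([0.759, -0.182, -0.003], 0.39)]
top crate_stamped_centre [([0.766, -0.362, 0.067], 0.83), ([0.513, -0.228, 0.038], 0.69)]
top crate_plain_centre [([0.533, 0.18, 0.033], 0.97), ([0.777, 0.34, 0.067], 0.84)]
top base_left [([0.577, -0.182, 0.031], 0.94), ([0.722, -0.331, 0.0], 0.59)]
top base_right [([0.82, -0.388, 0.002], 0.95), ([0.566, -0.292, 0.038], 0.7)]
top rim_left [([0.451, -0.164, 0.033], 0.82), ([0.719, -0.333, 0.128], 0.78), ([0.759, -0.184, 0.0], 0.74)]
top rim_right [([0.439, -0.266, 0.036], 0.83), ([0.815, -0.386, 0.136], 0.8)]
side crate_stamped_centre [([0.77, -0.359, 0.065], 0.81)]
side crate_plain_centre [([0.78, 0.338, 0.062], 0.94), ([0.535, 0.185, 0.037], 0.6), ([0.76, 0.178, 0.002], 0.47)]
side base_left [([0.58, -0.187, 0.037], 0.87), ([0.718, -0.336, 0.001], 0.79)]
side base_right [([0.567, -0.293, 0.04], 0.89), ([0.82, -0.391, -0.004], 0.72), ([0.57, -0.234, 0.034], 0.7)]
side rim_left [([0.716, -0.336, 0.133], 0.97), ([0.453, -0.16, 0.036], 0.79)]
side rim_right [([0.434, -0.27, 0.033], 0.87), ([0.816, -0.383, 0.132], 0.86)]
```

View pics/m8.png

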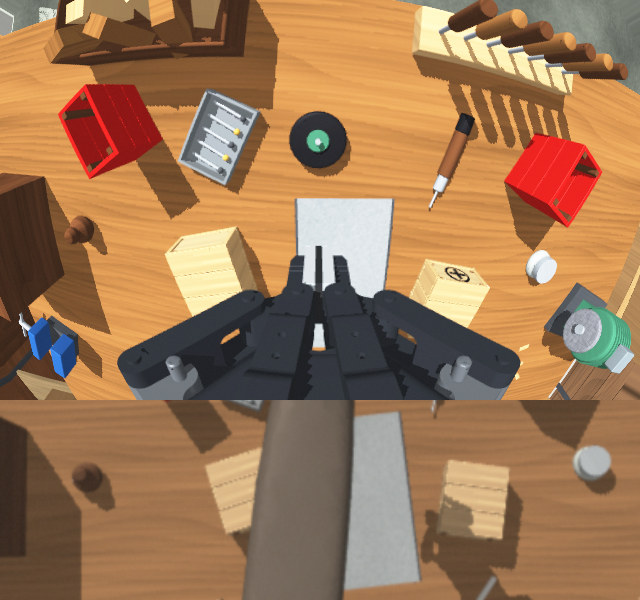

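The wrist view shows the roundel on the right-hand crate (457,272), while the left crate's underside (205,240) is blank. So B is the stamped one. It lies at about (0.509,-0.227) with a yaw of -9°, and the target is (0.52,-0.04) with a yaw of about +4.8°. I'll put the open fingers beside its -y side, in line with the strip.

Request:
drive_tool --targets '[0, 0, 0.156, -0.0228, -0.0369, -0.009, 0.06, 0, 0, 0.156, -0.0228, -0.0369, -0.009, 0.06, 0, 0, 0.156, -0.0228, -0.0369, -0.009, 0.06, 0, 0, 0.156, -0.0228, -0.0369, -0.009, 0.06, 0, 0, 0.156, -0.0228, -0.0369, -0.009, 0.06, 0, 0, 0.156, -0.0228, -0.0369, -0.009, 0.06, 0, 0, 0.156, -0.0228, -0.0369, -0.009, 0.06, 0, 0, 0.156, -0.0228, -0.0369, -0.009, 0.06, 0, 0, 0.156, -0.0228, -0.0369, -0.009, 0.06, 0, 0, 0.156, -0.0228, -0.0369, -0.009, 0.06]'

```text
time: 18.95
eef_pos: [0.5127, -0.3455, 0.2006]
tool_rot: [0.0, 0.675, 0.738, -0.0]
force: [0.9, -0.3, 0.4]
gripper_width: 0.699
```

Run:
```python
from h import *
s=manip.state();print(s['eef_pos'],s['tool_rot'],s['qpos'].round(2))
x=quat(s['tool_rot']).apply([1,0,0]);print(np.degrees(np.arctan2(x[1],x[0])))
```

```text
[ 0.51274134 -0.34545532  0.2005507 ] [ 3.20498982e-04  6.74555112e-01  7.38224422e-01 -6.40768951e-06] [-0.76  0.16  1.72 -0.    1.26 -0.85]
95.16076546943137
```

Request:
drive_tool --targets '[0, 0, 0, 0, 0, -0.05, 0.06, 0, 0, 0, 0, 0, -0.05, 0.06, 0, 0, 0, 0, 0, -0.05, 0.06, 0, 0, 0, 0, 0, -0.01, 0.06, 0, 0, 0, 0, 0, -0.01, 0.06, 0, 0, 0, 0, 0, 0, 0.06, 0, 0, 0, 0, 0, 0, 0.06, 0, 0, 0, 0, 0, 0, 0.06, 0, 0, 0, 0, 0, 0, 0.06, 0, 0, 0, 0, 0, 0, 0.06]'

```text
time: 20.2
eef_pos: [0.5136, -0.3443, 0.0308]
tool_rot: [0.0, 0.676, 0.737, -0.0]
force: [-0.7, -0.4, 0.2]
gripper_width: 0.703
```

Run:
```python
from h import *
d=wrist('w9'); s=snap('side','side9')
o=np.zeros((560,640,3),np.uint8); o[:400]=d['color']; o[400:,:320]=cv2.resize(s['color'][100:220,280:520],(320,160))
cv2.imwrite('pics/m9.png',o[:,:,::-1])
e=np.array(manip.state()['eef_pos']);Rm=d['T'][:3,:3]
tx=np.array([-.09,.996,0]);ty=np.array([.996,.09,0])
for h in(0,.02,.04): print(h,fproj(d,[e+[0,0,h]+.03*ty+.011*tx, e+[0,0,h]-.03*ty+.011*tx]).round(0).tolist())
```

```text
0 [[367.0, 219.0], [269.0, 219.0]]
0.02 [[373.0, 232.0], [263.0, 233.0]]
0.04 [[379.0, 249.0], [256.0, 249.0]]
```

View pics/m9.png

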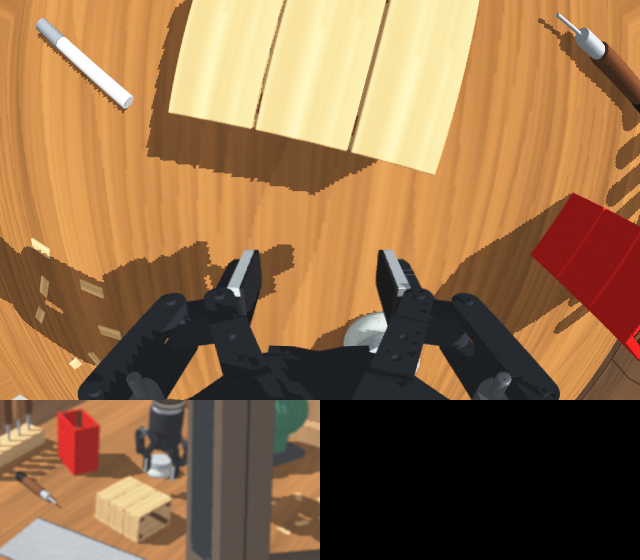

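The view shows the tips at about row 250, near z 0.07 and so about level with the crate top, in front of its side edge ((170,112) to (437,173)). I'll lower by 20 mm, then push +y.

Request:
drive_tool --targets '[0, 0, 0, 0, 0, -0.02, 0.06, 0, 0, 0, 0, 0.015, 0, 0.06, 0, 0, 0, 0, 0.015, 0, 0.06, 0, 0, 0, 0, 0.015, 0, 0.06, 0, 0, 0, 0, 0.015, 0, 0.06, 0, 0, 0, 0, 0.015, 0, 0.06, 0, 0, 0, 0, 0.015, 0, 0.06, 0, 0, 0, 0, 0.015, 0, 0.06, 0, 0, 0, 0, 0.015, 0, 0.06, 0, 0, 0, 0, 0.015, 0, 0.06]'

```text
time: 21.55
eef_pos: [0.5138, -0.2088, 0.011]
tool_rot: [0.001, 0.676, 0.737, -0.0]
force: [0.3, -3.4, 2.2]
gripper_width: 0.697
```

```bash
cat > m.py <<'E'
from h import *
for c in('top','side'):
  snap(c,'z_'+c)
  for t in['crate_stamped_centre','crate_plain_centre','base_left','base_right','rim_left','rim_right']: print(c,t,[(np.round(r['position'],3).tolist(),round(r['score'],2)) for r in manip.landmark_of(c,t)[:4] if r['position'][2]<.06])
E
python3 m.py
```

```text
top crate_stamped_centre [([0.5, -0.144, 0.036], 0.67)]
top crate_plain_centre [([0.53, 0.179, 0.036], 0.75)]
top base_left [([0.552, -0.082, 0.032], 0.86), ([0.722, -0.331, 0.001], 0.56)]
top base_right [([0.819, -0.388, 0.003], 0.71)]
top rim_left [([0.424, -0.098, 0.036], 0.84), ([0.599, 0.201, 0.036], 0.25)]
top rim_right []
side crate_stamped_centre [([0.496, -0.138, 0.033], 0.64)]
side crate_plain_centre [([0.54, 0.187, 0.038], 0.86)]
side base_left [([0.721, -0.336, 0.002], 0.88), ([0.55, -0.086, 0.038], 0.66)]
side base_right [([0.565, -0.189, 0.034], 0.75), ([0.82, -0.386, -0.002], 0.64)]
side rim_left [([0.426, -0.09, 0.039], 0.58)]
side rim_right [([0.435, -0.202, 0.033], 0.88), ([0.553, -0.084, 0.039], 0.52)]
```

Request:
drive_tool --targets '[0, 0, 0, 0, 0.012, 0, 0.06, 0, 0, 0, 0, 0.012, 0, 0.06, 0, 0, 0, 0, 0.012, 0, 0.06, 0, 0, 0, 0, 0.012, 0, 0.06, 0, 0, 0, 0, 0.012, 0, 0.06, 0, 0, 0, 0, 0.012, 0, 0.06, 0, 0, 0, 0, 0.012, 0, 0.06, 0, 0, 0, 0, 0.012, 0, 0.06, 0, 0, 0, 0, 0, 0, 0.06, 0, 0, 0, 0, 0, 0, 0.06]'

```text
time: 23.5
eef_pos: [0.5126, -0.1121, 0.0097]
tool_rot: [-0.001, 0.677, 0.736, 0.0]
force: [0.7, 0.2, 0.2]
gripper_width: 0.703
```

Request:
drive_tool --targets '[0, 0, 0, 0, -0.02, 0, 0.06, 0, 0, 0, 0, -0.03, 0, 0.06, 0, 0, 0, 0, -0.03, 0.02, 0.06, 0, 0, 0, 0, -0.03, 0.05, 0.06, 0, 0, 0, 0, -0.04, 0.05, 0.06, 0, 0, 0, 0, -0.04, 0.04, 0.06, 0, 0, 0, -0.02, -0.06, 0, 0.06, 0, 0, 0, -0.02, -0.06, 0, 0.06, 0, 0, 0, -0.02, -0.06, 0, 0.06, 0, 0, 0, -0.02, -0.06, 0, 0.06]'

```text
time: 24.75
eef_pos: [0.4324, -0.5424, 0.169]
tool_rot: [-0.0, 0.677, 0.736, 0.0]
force: [0.2, 0.7, 0.5]
gripper_width: 0.702
```

```bash
python3 m.py; python3 -c "
import cv2,numpy as np
a=cv2.imread('pics/z_top.png')[70:290,190:450];b=cv2.imread('pics/z_side.png')
o=cv2.resize(a,None,fx=2.2,fy=2.2,interpolation=3);cv2.imwrite('pics/m10.png',o)"
```

```text
top crate_stamped_centre [([0.499, -0.047, 0.035], 0.75), ([0.562, -0.041, 0.036], 0.6)]
top crate_plain_centre [([0.53, 0.182, 0.031], 0.75)]
top base_left [([0.72, -0.328, 0.002], 0.77), ([0.554, 0.016, 0.033], 0.72), ([0.563, -0.042, 0.038], 0.65), ([0.76, -0.18, 0.006], 0.3)]
top base_right [([0.821, -0.388, -0.0], 0.62), ([0.305, 0.259, -0.001], 0.35)]
top rim_left [([0.424, 0.001, 0.038], 0.56)]
top rim_right [([0.438, -0.104, 0.034], 0.89)]
side crate_stamped_centre [([0.497, -0.046, 0.033], 0.81)]
side crate_plain_centre [([0.538, 0.187, 0.038], 0.72)]
side base_left [([0.72, -0.336, -0.003], 0.83), ([0.555, 0.01, 0.037], 0.78)]
side base_right [([0.817, -0.388, 0.001], 0.81), ([0.565, -0.096, 0.034], 0.61)]
side rim_left [([0.426, 0.006, 0.037], 0.63)]
side rim_right [([0.434, -0.103, 0.034], 0.96)]
```

View pics/m10.png

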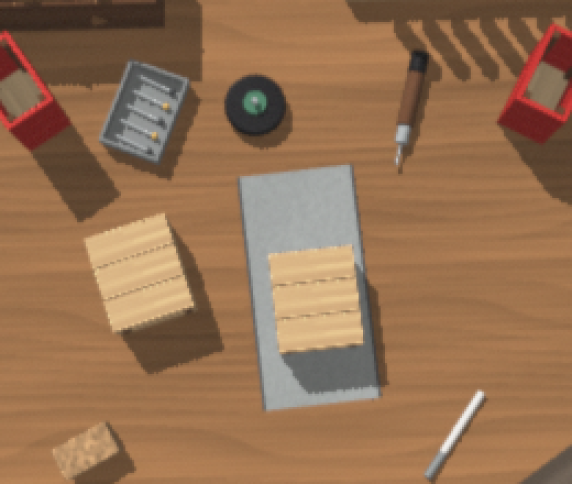

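The view shows the stamped crate ((268,250) to (362,350)) wholly inside the strip ((240,175) to (380,400)), with at least about 15 mm to spare at bench level. The plain crate at (140,270) is well clear, and the other things have not moved.

```bash
python3 -c "
from cell import manip
print(manip.hand_in(), manip.state()['time'])"
```

```text
the job is handed in; nothing more can be done
the job is handed in; nothing more can be done
```

The stamped crate now lies wholly on the grey strip, and the plain crate lies well clear of it. I tipped both towards the robot first. The wrist camera showed the roundel on the right-hand crate, so I pushed that one about 0.18 m in +y with the open fingers.

**Last checks:**
- **Stamped crate:** its centre is at about (0.498, -0.046). Its yaw matches the strip's 5° to within about a degree. At bench level it has about 15 mm or more to spare on the tighter side.
- **Plain crate:** it lies at about (0.534, 0.183). Its nearest corner is roughly 70 mm from the strip.
- **Red look-alikes and bystanders:** those in the last top picture are where they started. It did not show the carving and the wax tin, which I last saw before the final push, in their places.
- **Limits:** the job took about 25 s. The forces reported at the end of each move stayed below 5 N.

**What went wrong or disagreed:**
- **Tipping:** the first two tries on the right-hand crate passed over its rim without touching it. The fingertips appear to end about 25–40 mm short of the reported TCP. I lowered the tool and it tipped.
- **Final offset:** the networks put the stamped crate about 4 mm off the strip's centre line, while the top picture suggested up to 8 mm. Either is within the margin.

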